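Slide the ice chest open past its spring catch

ROBOT

A 6-joint arm with a two-finger parallel gripper is mounted at the origin on the work surface. World frame = base frame: x ahead of the robot, y to its left, z up, the work surface at z = 0. Lengths are in m, angles in rad, forces in N, time in s.
With the tool pointing down it reaches from about 0.375 to 0.9 m from the base axis. Payload 3.1 kg.
Tool frame: the origin (TCP) lies midway between the tips of the shut fingers; the grasp point (between the pads) lies 19 mm behind it (manip.hold_point_z is the distance from the TCP to the grasp point, in m); x points along the fingers, y is the direction in which the jaws open and shut, and the axes are right-handed (so a half turn about x gives the same grasp; the last joint's range is limited). The gripper opens to 85 mm and grips with 20 to 120 N. Pads are 22 mm wide; open, the fingers measure 114 mm over their backs; the gripper's body (76 mm by 85 mm) begins 54 mm behind the grasp point. The pads swing forward as they close: fully open they stand 13 mm farther back than shut.
Start: joints at [0.962, 0.527, 1.433, -0, 1.181, -0.178], TCP at [0.261, 0.568, 0.231] pointing down, gripper open.
Joint ranges: [-3.08, 3.08], [-0.75, 2.2], [0.22, 2.44], [-1.43, 4.57], [0, 2.65], [-2.85, 2.85]. Speed limits (rad/s): [2.79, 2.79, 3.14, 3.14, 3.14, 3.14].

INTERFACE

Orientations are given as a unit quaternion [x, y, z, w].
In Python, from station import manip, snapshot gives the robot as it stands.
- The arm moves only by the tool play_rows, never from a script. Its argument "series" is a list of rows, each a list of 4 numbers: the shift along the tool's x, y, z in m, then the turn about the tool's x in degrees. In form: [[tx, ty, tz, spin], ...]. A call has 1 to 20 rows; each row is the pose to reach, as a shift and turn from the pose measured when the call began, along the tool's axes at that moment; what a row does not reach only later rows make up. A row lasts 1/10 s, in which the tool goes at most 50 mm and 8.59 degrees, less where a joint would pass 70% of its speed; a pose out of reach is approached as far as the arm can. A call with a gripper value outside its range is refused whole. "claw" is the opening in per cent of the stroke, from 0 (shut) to 100 (fully open), set as the call begins (left out, the last holds). The fingers move at their own pace and stop on an object; "force" is the grip in N (left out, the last holds). Time passes only in rows, so rows that repeat a pose let the fingers close. It gives the time, the measured TCP pose, the force and the opening at its end, in the units of the state.
- manip.sense(): the state, without advancing time (a new reading comes with each control period).
- snapshot(name): name is "side" or "top"; returns a dict with "image" (480x640x3 uint8, blue, green, red), "depth" (480x640 float32, m along the optical axis (not along the pixel's ray), 0 where there is no reading), "fov_y" (degrees; the focal length in pixels is half the picture's height over the tangent of half this angle, whatever the lens; pixels are square), "cx", "cy" (the principal point, pixels), "R" (3x3) and "t" (3): a world point X has camera coordinates R X + t. Camera axes: x right, y down, z forward; pixel columns grow to the right and rows downward; lengths in m; the calibration is good to about 2 mm. A picture is of the moment at which its call begins.
- manip.sign_off(): hands the job in, once; it reports no verdict.
The state is a dict: "t": time; "q": joint angles; "qd": joint speeds; "tau": joint torques, N m; "tcp_pos": TCP position; "tool_rot": TCP orientation; "force": force on the tool from outside, world axes, zero at the start; "ft_torque": the same for the moment, N m; "finger_gap": opening from 0.0 (shut) to 1.0 (fully open).
Only numpy, scipy, OpenCV 4.12 (cv2) and the standard library are available. Lean on these libraries where they do the work, as an engineer would, in place of code of your own. Each camera call takes 0.05 s, during which the arm holds its last target.

TASK

Open the ice chest for refilling: press the red spring catch down with a fingertip, hold it down while you slide the lid away past it, then push the lid on until it is fully open against the back stop. Finish with the catch sprung up again and nothing touched; do not lift or slam the lid, and leave the things on the counter where they stand.

Things in the scene. Friction and masses are not known exactly. Their poses are not given: they have to be found in the camera images.
- chest: Fixed stainless ice chest, 380 mm long (x), 320 wide (y). Origin: on the counter, mid-width, under the front wall's outer face; x runs to the back, the way the lid opens; z up. Side channels (tops 191 mm high, at |y| over 132) hold the lid's edges. Front rim (x 0 to 20) 168 mm high, with a thumb recess (|y| under 48) 148 high; then the open well to x = 190. Back stop: rubber at x = 359.
- lid: Loose dark grey lid, 200 mm long (x), 284 wide (y), plate 6 thick, about 0.8 kg; slides along the chest's x against 3 to 8 N. Origin: on its flat upright front face, mid-width, at the plate's underside (180 mm above the counter); axes as the chest's. Chest x of the origin: 4 to 5.5 mm when shut, 159 when fully open. Push the front face along +x; it cannot be lifted out of the channels.
- lid_lip (a point): Centre of the push lip on the lid's front face, 16 mm above the lid's origin; moves with the lid. The front face is one 4 mm thick upright: the lip, 200 mm wide, rises to 26 mm above the origin, and a flange, 230 mm wide, reaches 8 mm below it.
- catch_pad (a point): Centre of the top of the catch's red thumb plate, moves with it: chest x = -21.5 mm, y = 0, z = 179 when up. Plate 45 mm long (chest x -44 to +1), 44 wide, ends 3 mm before the shut lid's front face; press it anywhere. Its steel nose (chest x 10.5 to 22.5, then a ramp to 31; 36 wide; top at 178.5 when up) stands behind the lid's flange and blocks the lid.
- catch (a joint): How far the catch is pressed straight down, m: 0 up, 0.012 fully down (stop). The nose clears the lid's flange from 0.0065 on; hold it at 0.009 or more while the lid passes. The spring takes about 3 N to start, 7 N fully down. Let go, it springs up, unless the flange still stands over the nose (lid moved about 3 to 24 mm).
- votive: Bystander: teal glass candle holder, 90 mm across, 72 mm high, 250 g; origin under its centre.
- tumbler: Bystander: clear drinking glass, 72 mm across the rim, 115 mm high, 240 g; origin under its centre.
- shaker: Bystander: salt shaker with a steel cap, 44 mm across, 85 mm high, 110 g; origin under its centre.
- scoop: Bystander: aluminium ice scoop lying on the counter, 215 mm long along its x, 68 mm wide, 41 mm high, 160 g; origin at the back of its bowl, on the counter.

How it is judged:
By the outcome, as a careful person would: the job done as asked, in the order asked, and still so for the second after the job is handed in, with the robot touching nothing.
It also fails if it takes over 35 s, if anything falls off the work surface, if the arm or the gripper's body presses on something with over 40 N, if the wrist force passes 120 N, or if a joint passes its speed limit or range.

## Working session

There is one attempt and no reset: what is moved stays moved. The work goes in short steps, Python scripts to look and compute and a tool call to move; the robot and the scene stay as the last step left them, time stands still between calls to the robot, and variables do not carry over. Pictures are saved under pics/ and viewed, and the job is handed in when it is done.

Besides the shell and the picture viewer there is one more tool, called after "Call:" as a command line: name --pt "numbers of a row" for each row, then --argument value for the rest. play_rows: Moves the arm, as the interface text tells. Its arguments: {"type":"object","properties":{"series":{"type":"array","items":{"type":"array","items":{"type":"number"}}},"claw":{"type":"number"},"force":{"type":"number"}},"required":["series"]}

```bash
ls; mkdir -p pics
cat > h.py <<'E'
import numpy as np, cv2
from station import manip, snapshot
def save(s,n):
    cv2.imwrite('pics/'+n+'.png',s['image']); np.savez('/tmp/'+n+'.npz',**s)
def pts(s):
    s={k:s[k] for k in s}
    H,W=s['depth'].shape; f=H/2/np.tan(np.radians(float(s['fov_y']))/2)
    v,u=np.mgrid[:H,:W]; z=s['depth']
    C=np.stack([(u-s['cx'])/f*z,(v-s['cy'])/f*z,z],-1)
    return (C-s['t'])@s['R']
E
python3 - <<'E'
from h import *
for n in ('side','top'):
    s=snapshot(n); save(s,n+'0'); print(n,s['fov_y'],s['cx'],s['cy'],-s['R'].T@s['t'])
print(manip.sense())
E
```

```text
pics
side 54.83905393834585 321.948887526639 240.63366269475273 [-0.08719699 -0.47094077  0.81469293]
top 42.47262375281355 312.50948115658605 227.86900267703726 [0.31434347 0.00728051 1.36499087]
{'t': 0.1, 'q': array([ 9.61514138e-01,  5.28393770e-01,  1.43377319e+00, -8.19540505e-06,
        1.18141743e+00, -1.78481934e-01]), 'qd': array([ 0.00119224, -0.00245888, -0.00244876,  0.00011882, -0.00023168,
       -0.00040218]), 'tau': array([ 8.56052011e-04, -4.43308032e+01, -1.78585339e+01, -1.81821529e-04,
        3.81815335e-03, -3.42507548e-06]), 'tcp_pos': array([0.26058675, 0.56737061, 0.23041916]), 'tool_rot': array([ 0.15048338,  0.69103388, -0.15178596,  0.69049833]), 'force': array([ 0.03419539, -0.77738159, -0.17398459]), 'ft_torque': array([-0.00054179,  0.02731348,  0.02036377]), 'finger_gap': 0.9970956232027194}
```

View pics/side0.png

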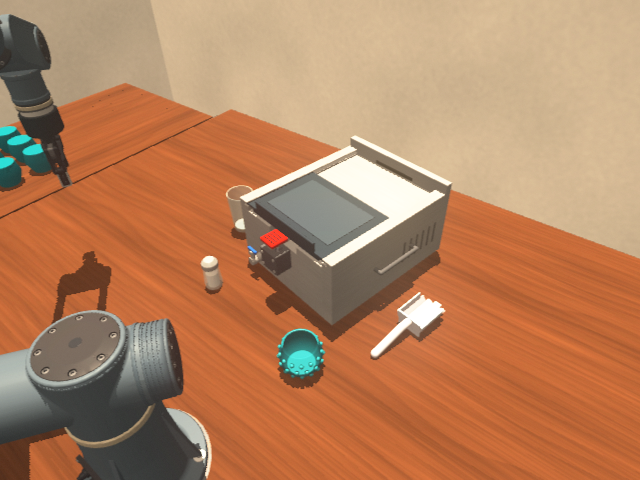

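View pics/top0.png

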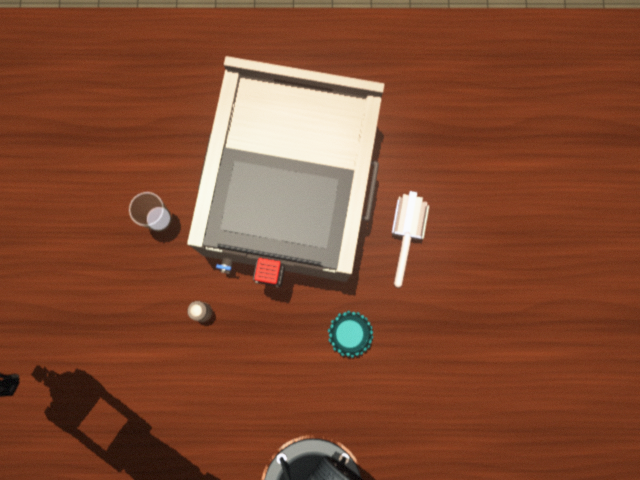

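Side view: the lid is shut (dark grey) and the red plate is at about (273,239). Top view: the plate is at (268,271), the lid's front edge runs (205,247) to (340,268), the tumbler is at (150,212), the shaker at (200,312), the votive at (350,334) and the scoop at (408,235). Next I measure the chest pose.

```bash
cat > m.py <<'E'
from h import *
for n in ('side0','top0'):
    s=dict(np.load('/tmp/'+n+'.npz')); P=pts(s); I=s['image'].astype(int)
    ok=s['depth']>0
    red=ok&(I[...,2]>150)&(I[...,1]<60)&(I[...,0]<60)&(P[...,2]>.15)&(P[...,2]<.2)&(P[...,0]>.2)
    p=P[red]; print(n,'red',red.sum(),p.mean(0),np.median(p,0)); 
    r=cv2.minAreaRect((p[:,:2]*1000).astype(np.float32)); print(r)
    # channel tops z~.191
    m=ok&(abs(P[...,2]-.191)<.004)&(I.min(-1)>120)&(P[...,0]>.2)
    k=cv2.connectedComponentsWithStats(m.astype(np.uint8))
    for i in range(1,k[0]):
        if k[2][i,4]>300:
            q=P[k[1]==i]; print('bright',k[2][i],q.mean(0),cv2.minAreaRect((q[:,:2]*1000).astype(np.float32)))
    m=ok&(abs(P[...,2]-.186)<.004)&(I.max(-1)<125)&(P[...,0]>.2)
    k=cv2.connectedComponentsWithStats(m.astype(np.uint8))
    for i in range(1,k[0]):
        if k[2][i,4]>300:
            q=P[k[1]==i]; print('dark',k[2][i],q.mean(0),cv2.minAreaRect((q[:,:2]*1000).astype(np.float32)))
    m=ok&(P[...,2]>.198)&(P[...,0]>.3)&(P[...,0]<.6)&(abs(P[...,1])<.25)
    q=P[m]; print('high',m.sum(),q.mean(0) if len(q) else'', q[:,2].max() if len(q) else '',cv2.minAreaRect((q[:,:2]*1000).astype(np.float32)) if len(q) else '')
E
python3 m.py
```

```text
side0 red 56 [0.43107542 0.07846108 0.17704178] [0.42409095 0.07220409 0.17704139]
((441.79156494140625, 85.60586547851562), (41.419734954833984, 49.38191604614258), 81.5978012084961)
bright [231   8 409  91 863] [1.654341   0.32681395 0.19099101] ((1655.6300048828125, 561.5492553710938), (26.609081268310547, 1893.815673828125), 0.2044176608324051)
bright [240 144 117  58 945] [0.65448918 0.19671    0.1910504 ] ((667.5501098632812, 195.5675811767578), (33.716400146484375, 366.7439880371094), 79.95580291748047)
bright [ 268  180  105   65 2294] [0.56683358 0.05718939 0.18816175] ((570.462158203125, 64.30186462402344), (210.82699584960938, 141.8221893310547), 80.10587310791016)
bright [ 322  190  123   77 1483] [ 0.59696847 -0.08927624  0.19125779] ((613.6517944335938, -85.1117172241211), (43.5870361328125, 362.16693115234375), 79.47901153564453)
dark [ 246  172  122   88 1639] [0.52642109 0.07853151 0.18625947] ((561.0307006835938, 69.54624938964844), (266.78228759765625, 198.70474243164062), 78.36090850830078)
high 322 [0.46564145 0.07640456 0.20566748] 0.2131643065097127 ((467.7045593261719, 82.58631896972656), (200.7331085205078, 7.967836380004883), 79.74311828613281)
top0 red 20 [0.4295434  0.07593681 0.17433529] [0.4273091  0.06969047 0.17589803]
((426.8062744140625, 78.69483947753906), (22.34108543395996, 46.92475128173828), 35.092689514160156)
bright [ 187   70   52  176 2227] [0.66120703 0.196962   0.19014538] ((665.7857055664062, 193.80599975585938), (34.439918518066406, 360.2090759277344), 79.78582000732422)
bright [ 336   96   45  177 2184] [ 0.60752074 -0.0893789   0.18992828] ((614.065673828125, -87.85405731201172), (33.852210998535156, 360.182373046875), 79.64753723144531)
high 335 [0.46915126 0.08373455 0.20670433] 0.21349585661914713 ((469.6593017578125, 84.6947021484375), (199.21424865722656, 6.427330017089844), 79.59587097167969)
```

```bash
cat > m2.py <<'E'
from h import *
from scipy.spatial.transform import Rotation as Ro
for n in ('side0','top0'):
    s=dict(np.load('/tmp/'+n+'.npz')); P=pts(s); I=s['image'].astype(int)
    red=(s['depth']>0)&(I[...,2]>2.8*I[...,1])&(I[...,2]>2.8*I[...,0])&(P[...,2]>.172)&(P[...,2]<.186)&(P[...,0]>.35)&(P[...,0]<.5)
    p=P[red]; print(n,red.sum(),p.mean(0),cv2.minAreaRect((p[:,:2]*1000).astype(np.float32)))
    ps=-10.2*np.pi/180; o=np.array([.4625,.0855]); ex=np.array([np.cos(ps),np.sin(ps)]); ey=np.array([-ex[1],ex[0]])
    d=P[...,:2]-o; c=np.stack([d@ex,d@ey],-1)
    q=c[red]; print('pad chest mm',q.min(0)*1e3,q.max(0)*1e3)
    m=(P[...,2]>.198)&(abs(c[...,0])<.05)&(abs(c[...,1])<.15); q=c[m]; print('lip',np.percentile(q[:,0],[2,50,98])*1e3,q[:,1].min(),q[:,1].max())
    m=(P[...,2]>.03)&(c[...,0]<-.005)&(c[...,0]>-.15)&(abs(c[...,1])<.2)
    for a in range(-160,161,40):
        k=m&(abs(c[...,1]-a/1e3)<.02)
        if k.sum(): print(a,k.sum(),P[k][:,2].max(),c[k][:,0].min())
    m=(P[...,2]>.2)&(c[...,0]>.34)&(c[...,0]<.4)&(abs(c[...,1])<.17);print('back',P[m][:,2].max() if m.any() else None,c[m].min(0))
s=manip.sense(); R=Ro.from_quat(s['tool_rot']).as_matrix(); print(R.round(3))
E
python3 m2.py
```

```text
side0 304 [0.43924601 0.08487189 0.1786867 ] ((442.43182373046875, 86.50394439697266), (43.93416976928711, 49.771244049072266), 79.9594497680664)
pad chest mm [-44.78344111 -24.55861656] [ 4.9908461  19.37865698]
lip [2.44936388 4.44282829 8.18213618] -0.10231206284309471 0.09842161353873197
-160 415 0.07606732689354455 -0.14976817066116493
-40 413 0.18220106643462097 -0.046077343054850735
0 543 0.18263360854975802 -0.04557255102991689
40 25 0.17727422743877963 -0.04466009737544072
80 120 0.08220653167352245 -0.03022163555309667
120 394 0.08676209384952746 -0.14016245056260046
160 23 0.08614894293706292 -0.13815408405614155
back 0.2190663310452341 [ 0.35707317 -0.16264492]
top0 80 [0.43542673 0.08459074 0.17705863] ((440.7970886230469, 88.73989868164062), (43.52851486206055, 43.058284759521484), 79.77494049072266)
pad chest mm [-43.47043512 -22.42254595] [-0.39741227 21.10144429]
lip [ 4.17812633  6.74424179 10.04744135] -0.09912429471516811 0.10007936733154106
-160 352 0.07571155779871688 -0.14998658178848664
-120 1274 1.364990867027553 -0.13196352459817703
-40 133 0.18109834966803012 -0.043819256859297544
0 457 0.18436426097288933 -0.04361675327606572
40 53 0.18169008949333632 -0.04366093406701296
80 81 0.08550497428923391 -0.028910561789384562
120 307 0.08901819132898726 -0.1387709638886576
160 95 0.08821539591244801 -0.13674117538136613
back 0.22035306695372184 [ 0.35959268 -0.1609068 ]
[[-0.001  0.418  0.909]
 [-0.002  0.909 -0.418]
 [-1.    -0.002 -0.   ]]
```

Both views agree: chest origin is about (0.4625, 0.085), yaw about -10.2°, and pad and lip sizes match the data. I'm moving above the pad with the jaw axis along chest x and the fingers nearly shut, so they span the plate along the slide.

Call:
play_rows --pt "0 -0.01 0.01 2" --pt "0 -0.03 0.03 7" --pt "0 -0.06 0.06 13" --pt "0 -0.09 0.09 19" --pt "0 -0.12 0.12 25" --pt "0 -0.15 0.15 31" --pt "0 -0.18 0.18 37" --pt "0 -0.21 0.21 43" --pt "0 -0.24 0.24 49" --pt "0 -0.27 0.27 55" --pt "0 -0.3 0.3 61" --pt "0 -0.33 0.33 68" --pt "0 -0.35 0.352 73" --pt "0 -0.36 0.362 75.5" --pt "0 -0.36 0.362 75.5" --pt "0 -0.36 0.362 75.5" --claw 15 --force 80

```text
t: 1.7
tcp_pos: [0.4383, 0.0889, 0.2308]
tool_rot: [-0.542, -0.454, 0.544, -0.453]
force: [-0.9, -0.3, 0.9]
finger_gap: 0.149
```

```bash
cat > st.py <<'E'
from h import *
from scipy.spatial.transform import Rotation as Ro
import sys
s=manip.sense(); R=Ro.from_quat(s['tool_rot']).as_matrix(); print(s['t'],s['tcp_pos'].round(4),s['force'].round(2),s['finger_gap'],s['q'].round(2)); print(R.round(3))
ps=-10.2*np.pi/180; o=np.array([.4625,.0845]); ex=np.array([np.cos(ps),np.sin(ps)]); ey=np.array([-ex[1],ex[0]])
d=s['tcp_pos'][:2]-o; print('chest xy',d@ex,d@ey)
if len(sys.argv)>1:
  for n in ('side','top'):
    a=snapshot(n); save(a,n+sys.argv[1]); P=pts(a); dd=P[...,:2]-o; c=np.stack([dd@ex,dd@ey],-1)
    m=(P[...,2]>.198)&(P[...,2]<.21)&(abs(c[...,1])<.1)&(abs(c[...,1])>.05)&(c[...,0]>-.02)&(c[...,0]<.2); q=c[m]
    if len(q): print(n,'lip x mm',m.sum(),np.percentile(q[:,0],[5,50,95])*1e3)
    m=(abs(c[...,0]+.0215)<.022)&(abs(c[...,1])<.02)&(P[...,2]>.15)&(P[...,2]<.19)&(a['image'][...,2]>2*a['image'][...,1]); q=P[m]
    if len(q): print(n,'pad z',m.sum(),np.median(q[:,2]))
    m=(P[...,2]>s['tcp_pos'][2]-.005)&(P[...,2]<s['tcp_pos'][2]+.04)&(np.hypot(P[...,0]-s['tcp_pos'][0],P[...,1]-s['tcp_pos'][1])<.06)
    q=c[m]
    if len(q): print(n,'fingers? chest',q.min(0),q.max(0),P[m][:,2].min())
E
python3 st.py 1
python3 - <<'E'
import cv2
i=cv2.imread('pics/side1.png'); cv2.imwrite('pics/side1c.png',cv2.resize(i[100:320,160:460],None,fx=2.6,fy=2.6))
E
```

```text
1.7 [0.4383 0.0889 0.2308] [-0.88 -0.29  0.86] 0.1486212168061942 [-0.05  0.29  1.86 -0.    0.99  0.13]
[[-0.002  0.984 -0.178]
 [-0.001 -0.178 -0.984]
 [-1.    -0.002  0.002]]
chest xy -0.02461925174117314 -1.3836882198167185e-07
side lip x mm 80 [2.64704284 4.23832186 6.81893396]
side pad z 259 0.17921925831829316
side fingers? chest [-0.0462328  -0.01353727] [-0.00352128  0.0114556 ] 0.230329309372124
top lip x mm 76 [4.00601586 6.13965461 9.4658703 ]
top pad z 14 0.1779823498015652
```

View pics/side1c.png

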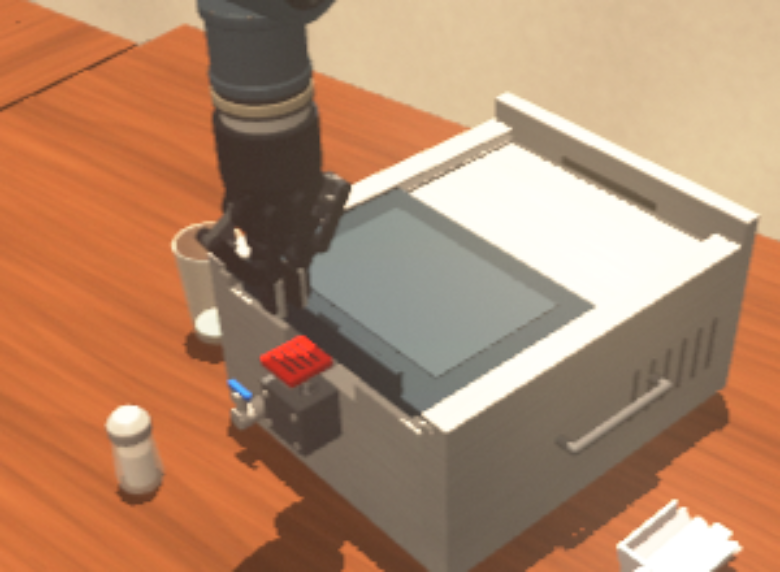

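The crop shows both fingers side by side above the red plate at (297,360), the lid still shut, and the knuckles flaring out higher up. I'm checking how high the flare starts compared with the 206 mm lip.

Run:
```python
from h import *
ps=-10.2*np.pi/180; o=np.array([.4625,.0845]); ex=np.array([np.cos(ps),np.sin(ps)]); ey=np.array([-ex[1],ex[0]])
a=dict(np.load('/tmp/side1.npz')); P=pts(a); d=P[...,:2]-o; c=np.stack([d@ex,d@ey],-1)
for h in range(0,130,8):
    m=(abs(P[...,2]-.2308-h/1e3)<.004)&(abs(c[...,0]+.0246)<.12)&(abs(c[...,1])<.08); q=c[m]
    if len(q): print(h,len(q),(q.min(0)*1e3).round(1),(q.max(0)*1e3).round(1))
```

```text
0 13 [-38.7 -10.3] [-18.3   7.7]
8 47 [-45.1 -13.5] [-6.4 10.7]
16 67 [-46.1 -12.1] [-4.8  9.8]
24 64 [-46.2 -11.8] [-3.5 11.5]
32 65 [-45.8 -12.4] [-4.4  8.7]
40 50 [-49.  -12.6] [-5.3 10.9]
48 112 [-63.7 -15.3] [13.8 12.3]
56 143 [-67.9 -14.6] [19.9 11.6]
64 108 [-74.4 -17.2] [23.4 15.3]
72 153 [-77.8 -18.2] [28.9 14.2]
80 139 [-84.7 -18.2] [33.8 11.5]
88 176 [-88.5 -18.7] [38.3 11.8]
96 239 [-88.9 -20.6] [35.8 12.9]
104 199 [-77.7 -20.8] [26.   6.3]
112 125 [-67.5 -19.8] [13.5  6.5]
120 55 [-64.4 -12.4] [-40.4   7.2]
128 60 [-63.3 -36.1] [ 2.  11.9]
```

The flare starts about 44 mm above the TCP, so it clears the lip when pressed. Descending to the plate.

Call:
play_rows --pt "0.015 0 0 0" --pt "0.03 0 0 0" --pt "0.04 0 0 0" --pt "0.046 0 0 0" --pt "0.05 0 0 0" --pt "0.053 0 0 0" --pt "0.056 0 0 0" --pt "0.058 0 0 0" --pt "0.058 0 0 0"

```text
t: 2.7
tcp_pos: [0.4381, 0.0899, 0.1731]
tool_rot: [-0.542, -0.454, 0.543, -0.454]
force: [-1.1, 2.2, 5.2]
finger_gap: 0.149
```

```bash
python3 st.py 2
python3 - <<'E'
import cv2
i=cv2.imread('pics/side2.png'); cv2.imwrite('pics/side2c.png',cv2.resize(i[160:300,200:380],None,fx=4,fy=4))
E
```

```text
2.7 [0.4381 0.0899 0.1731] [-1.1   2.2   5.21] 0.14947555655298944 [-0.05  0.39  1.93 -0.    0.83  0.13]
[[-0.002  0.984 -0.176]
 [-0.001 -0.176 -0.984]
 [-1.    -0.002  0.001]]
chest xy -0.02501443048218379 0.0010064982371012353
side lip x mm 88 [2.33592972 4.03977538 7.23091208]
side pad z 128 0.17282969130355247
side fingers? chest [-0.04737488 -0.0528644 ] [0.03348835 0.0441389 ] 0.16812437725818377
top lip x mm 72 [4.00464498 6.21789314 9.49476143]
top pad z 1 0.1677050927589443
top fingers? chest [-0.04184579 -0.05016578] [ 0.00718032 -0.01476182] 0.16934772246240565
```

View pics/side2c.png

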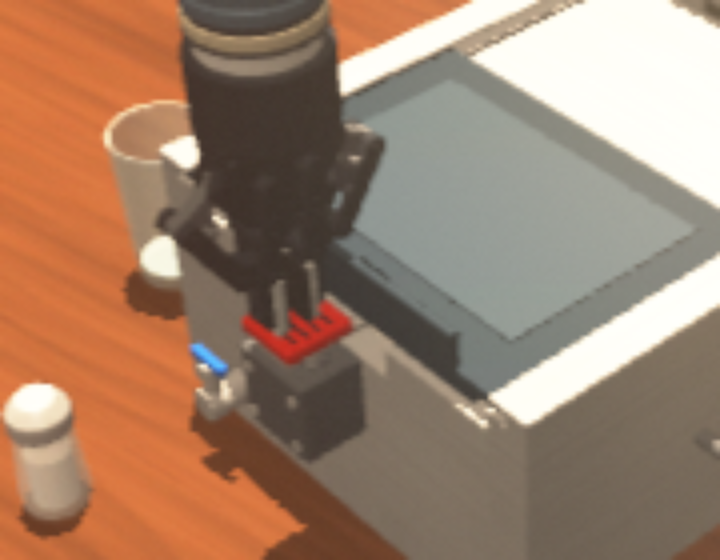

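The plate (300,335 in the crop) is down about 6 mm under both fingertips, and the tip height equals the TCP height. I press about 4.3 mm more, then slide towards the lid.

Call:
play_rows --pt "0.0015 0 0 0" --pt "0.003 0 0 0" --pt "0.0043 0 0 0" --pt "0.0045 0 0 0" --pt "0.0045 0 0 0" --pt "0.0045 0.002 0 0" --pt "0.0045 0.004 0 0" --pt "0.0045 0.006 0 0"

```text
t: 3.6
tcp_pos: [0.4414, 0.089, 0.1687]
tool_rot: [-0.54, -0.455, 0.544, -0.452]
force: [-5.8, 1.9, 5.6]
finger_gap: 0.152
```

```bash
python3 st.py 3
```

```text
3.6 [0.4414 0.089  0.1687] [-5.76  1.85  5.59] 0.15242792458018467 [-0.05  0.4   1.92 -0.    0.83  0.13]
[[-0.007  0.984 -0.176]
 [-0.001 -0.176 -0.984]
 [-1.    -0.007  0.002]]
chest xy -0.02156005105476843 0.0007068304205209876
side lip x mm 81 [2.62112221 3.86155639 6.7174894 ]
side pad z 145 0.16837781147546632
side fingers? chest [-0.0457275  -0.05466661] [0.0380905  0.03746605] 0.1637117734479757
top lip x mm 77 [3.80015505 6.45970608 9.32873339]
top pad z 14 0.16667791762346357
top fingers? chest [-0.04308956 -0.05396207] [ 0.00920876 -0.0069001 ] 0.16373181852479157
```

Call:
play_rows --pt "0 0.003 0 0" --pt "0 0.005 0 0" --pt "0 0.007 0 0" --pt "0 0.009 0 0" --pt "0 0.011 0 0" --pt "0 0.013 0 0"

```text
t: 4.3
tcp_pos: [0.4465, 0.0877, 0.1684]
tool_rot: [-0.536, -0.46, 0.548, -0.448]
force: [-17.6, 4.0, 19.6]
finger_gap: 0.151
```

```bash
python3 st.py 4;  python3 - <<'E'
import cv2
i=cv2.imread('pics/side4.png'); cv2.imwrite('pics/side4c.png',cv2.resize(i[160:300,200:380],None,fx=4,fy=4))
E
```

```text
4.3 [0.4465 0.0877 0.1684] [-17.55   3.99  19.63] 0.15132972100587624 [-0.05  0.41  1.9  -0.    0.86  0.12]
[[-0.024  0.984 -0.176]
 [ 0.001 -0.176 -0.984]
 [-1.    -0.023  0.003]]
chest xy -0.016263041285696847 0.00030353560739928344
side lip x mm 84 [2.5155954  4.31492508 7.80724838]
side pad z 156 0.16813699494003803
side fingers? chest [-0.04549915 -0.05633948] [0.04310753 0.03013279] 0.16343298159044078
top lip x mm 80 [4.15492344 6.61135181 9.67532435]
top pad z 29 0.1654663263098021
top fingers? chest [-0.04145338 -0.05568907] [ 0.01566234 -0.00550003] 0.1637861125785797
```

View pics/side4c.png

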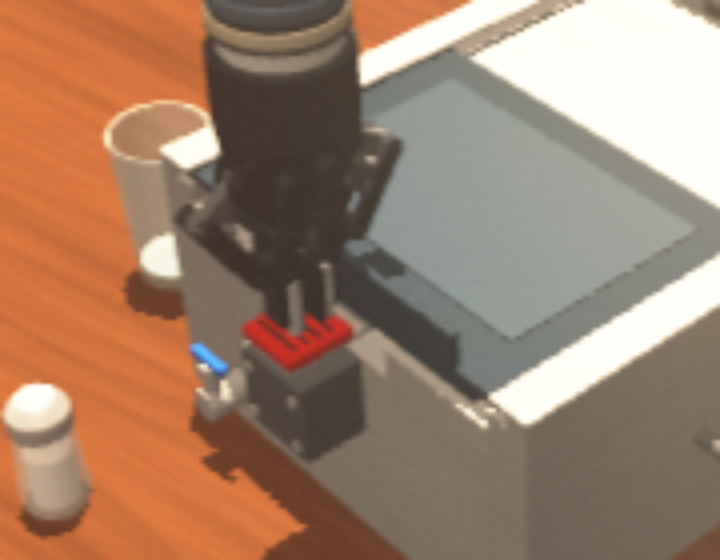

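Call:
play_rows --pt "-0.0005 0 0 0" --pt "-0.001 0 0 0" --pt "-0.001 0 0 0"

```text
t: 4.7
tcp_pos: [0.4464, 0.0877, 0.1701]
tool_rot: [-0.536, -0.459, 0.548, -0.449]
force: [-3.1, 1.5, 5.9]
finger_gap: 0.149
```

```bash
python3 st.py 5
python3 - <<'E'
from h import *
ps=-10.2*np.pi/180; o=np.array([.4625,.0845]); ex=np.array([np.cos(ps),np.sin(ps)]); ey=np.array([-ex[1],ex[0]])
for n in ('side2','side5'):
    a=dict(np.load('/tmp/%s.npz'%n)); P=pts(a); d=P[...,:2]-o; c=np.stack([d@ex,d@ey],-1); z0=.1731 if n=='side2' else manip.sense()['tcp_pos'][2]
    for z in range(170,240,6):
        m=(abs(P[...,2]-z/1e3)<.003)&(abs(c[...,0]+.02)<.06)&(abs(c[...,1])<.02)&(a['image'].max(-1)<110); q=c[m]
        if len(q): print(n,z,len(q),(q.min(0)*1e3).round(1),(q.max(0)*1e3).round(1))
E
```

```text
4.7 [0.4464 0.0877 0.1701] [-3.12  1.46  5.92] 0.14901538048005533 [-0.05  0.41  1.9  -0.    0.86  0.12]
[[-0.023  0.984 -0.175]
 [ 0.001 -0.175 -0.984]
 [-1.    -0.023  0.003]]
chest xy -0.0164426631536863 0.0003119267866134484
side lip x mm 82 [2.8293796  4.37750257 7.30600604]
side pad z 152 0.16945070131455903
side fingers? chest [-0.04526782 -0.05661766] [0.04279593 0.02966804] 0.16522621798078224
top lip x mm 73 [4.28575333 6.63920222 9.59587096]
top pad z 29 0.16798542890349283
top fingers? chest [-0.04137468 -0.05578089] [ 0.01562926 -0.0055779 ] 0.16516181643067268
side2 170 4 [-25.9  -6.6] [6.1 2.5]
side2 176 26 [-34.8 -19.3] [5.7 8.1]
side2 182 46 [-45.2 -19.8] [29.9 15.7]
side2 188 73 [-46.3 -19.8] [39.1 18.9]
side2 194 50 [-47.4 -19.8] [ 5.1 12.8]
side2 200 55 [-46.8 -18.1] [ 6.2 11.8]
side2 206 49 [-46.2 -19.9] [ 7.6 11.5]
side2 212 38 [-46.9 -18.3] [ 7.7 11.5]
side2 218 48 [-60.8 -12. ] [12.3  8.7]
side2 224 92 [-64.8 -12.7] [15.7 11. ]
side2 230 91 [-67.5 -12. ] [18.8 13.1]
side2 236 61 [-74.1 -14.6] [21.2 12.2]
side5 170 11 [-34.8 -14. ] [5.6 4.6]
side5 176 29 [-34.3 -18.7] [5.8 8.3]
side5 182 48 [-37.9 -19. ] [39.  18.4]
side5 188 89 [-37.9 -19.7] [39.7 19.7]
side5 194 47 [-37.4 -17.7] [ 5.1 10.4]
side5 200 51 [-37.4 -17.9] [ 5.4 11.6]
side5 206 40 [-37.  -17.8] [ 8.2 10.8]
side5 212 36 [-38.1 -19.2] [13.2  8.1]
side5 218 74 [-54.  -13.9] [22.5 10.9]
side5 224 104 [-57.8 -14.7] [25.9 10.8]
side5 230 58 [-59.7 -13.1] [28.4 17.5]
side5 236 87 [-65.  -16.9] [35.4 15.7]
```

Lifting 1 mm dropped the load to 6 N, so the plate had reached its stop. It now sits at about 10 mm, inside the wanted range. I slide on, offsetting the slight tool tilt.

Call:
play_rows --pt "0.0004 0.002 0 0" --pt "0.0003 0.004 0 0" --pt "0.0003 0.006 0 0" --pt "0.0002 0.008 0 0" --pt "0.0002 0.01 0 0" --pt "0.0001 0.012 0 0"

```text
t: 5.4
tcp_pos: [0.4489, 0.087, 0.1695]
tool_rot: [-0.531, -0.464, 0.553, -0.444]
force: [-17.5, 5.2, 18.3]
finger_gap: 0.153
```

```bash
python3 st.py 6
```

```text
5.4 [0.4489 0.087  0.1695] [-17.46   5.17  18.33] 0.15299438860916986 [-0.05  0.42  1.88  0.    0.89  0.12]
[[-0.043  0.984 -0.175]
 [ 0.003 -0.175 -0.985]
 [-0.999 -0.042  0.005]]
chest xy -0.013867203835060293 3.1501134444344684e-05
side lip x mm 83 [ 5.34147662  7.21301886 11.14003486]
side pad z 168 0.16916266062337615
side fingers? chest [-0.04560229 -0.05842054] [0.04578674 0.02244657] 0.16455557027048395
top lip x mm 78 [ 7.76047709 10.09634896 12.66709169]
top pad z 12 0.16738593676058156
top fingers? chest [-0.03037234 -0.05778278] [ 0.02038209 -0.00597145] 0.16507019039846066
```

Run:
```python
from h import *
s=manip.sense(); print(s['force'],s['ft_torque'],s['tau'].round(2))
ps=-10.2*np.pi/180; o=np.array([.4625,.0845]); ex=np.array([np.cos(ps),np.sin(ps)]); ey=np.array([-ex[1],ex[0]])
print('F chest',s['force'][:2]@ex,s['force'][:2]@ey,'M',s['ft_torque'][:2]@ex,s['ft_torque'][:2]@ey)
for n in ('side0','top0'):
    a=dict(np.load('/tmp/%s.npz'%n)); P=pts(a); d=P[...,:2]-o; c=np.stack([d@ex,d@ey],-1)
    m=(P[...,2]>.195)&(c[...,0]>-.02)&(c[...,0]<.03)&(abs(c[...,1])<.09)
    print(n,np.percentile(P[m][:,2],[5,25,50,75,90,95,99]))
i=cv2.imread('pics/side6.png'); cv2.imwrite('pics/side6c.png',cv2.resize(i[190:270,240:340],None,fx=8,fy=7,interpolation=cv2.INTER_CUBIC))
```

```text
[-16.72155381   2.92130558  17.07890733] [0.49527057 2.13642005 0.01933126] [-2.840e+00 -2.718e+01 -1.791e+01 -5.200e-01 -3.940e+00  1.000e-02]
F chest -16.97459846174063 -0.08599589495758475 M 0.10911572780385205 2.1903600886606727
side0 [0.19622933 0.20031429 0.20567391 0.20833633 0.20958527 0.21015877
 0.21115937]
top0 [0.20244396 0.20525923 0.20676823 0.20818329 0.20973834 0.21079891
 0.21247192]
```

View pics/side6c.png

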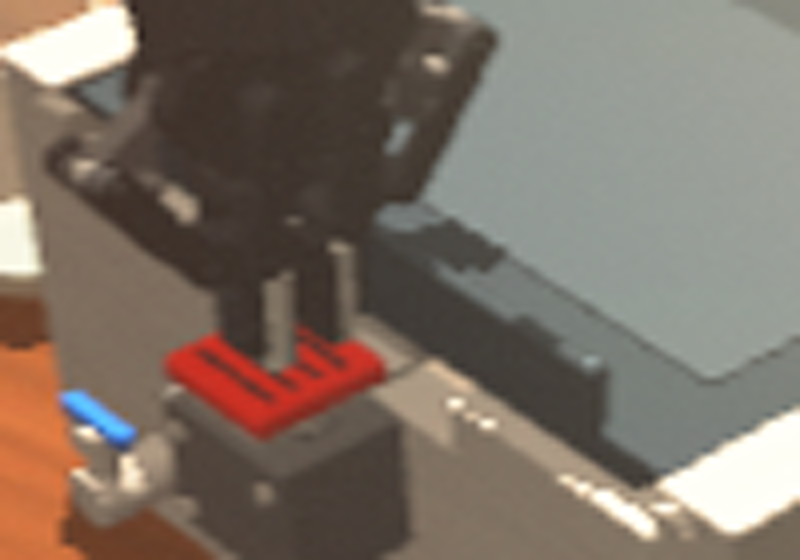

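The forces (-17, +18) point at the flared knuckle wedging on the lip's top edge; in the crop the flare's bottom at about (375,215) meets the lip top. The plate is still held down at about 10 mm and the lid has moved about 3 mm. I'll back off with the plate held, then turn the jaws 90° so that only the flat 22 mm finger side meets the lip.

Call:
play_rows --pt "0.0001 -0.002 0 0" --pt "0.0002 -0.005 0 0"

```text
t: 5.7
tcp_pos: [0.4484, 0.087, 0.171]
tool_rot: [-0.534, -0.462, 0.55, -0.447]
force: [4.8, -1.1, 6.4]
finger_gap: 0.147
```

```bash
python3 st.py
```

```text
5.7 [0.4484 0.087  0.171 ] [ 4.75 -1.1   6.42] 0.14741203169773875 [-0.05  0.41  1.89 -0.    0.88  0.12]
[[-0.031  0.984 -0.175]
 [ 0.001 -0.175 -0.985]
 [-1.    -0.031  0.004]]
chest xy -0.014327527983385055 -3.2575587948534916e-05
```

Call:
play_rows --pt "0.0008 -0.004 0 0" --pt "0.001 -0.005 0 0"

```text
t: 5.9
tcp_pos: [0.4482, 0.087, 0.1718]
tool_rot: [-0.536, -0.459, 0.547, -0.45]
force: [4.7, -1.8, 5.8]
finger_gap: 0.151
```

```bash
python3 st.py
```

```text
5.9 [0.4482 0.087  0.1718] [ 4.68 -1.77  5.75] 0.15118418761818936 [-0.05  0.41  1.89 -0.    0.86  0.12]
[[-0.02   0.984 -0.174]
 [-0.001 -0.174 -0.985]
 [-1.    -0.019  0.004]]
chest xy -0.01450438491006253 -3.1063831209939776e-05
```

Call:
play_rows --pt "0.0012 -0.004 0 0" --pt "0.002 -0.008 0 0" --pt "0.0025 -0.011 0 0" --pt "0.0025 -0.013 0 0"

```text
t: 6.3
tcp_pos: [0.4402, 0.0885, 0.1711]
tool_rot: [-0.539, -0.456, 0.545, -0.453]
force: [3.2, 0.4, 6.3]
finger_gap: 0.147
```

```bash
python3 st.py 7
```

```text
6.3 [0.4402 0.0885 0.1711] [3.16 0.36 6.31] 0.14667544820948086 [-0.05  0.4   1.92 -0.    0.84  0.13]
[[-0.008  0.985 -0.174]
 [-0.002 -0.174 -0.985]
 [-1.    -0.008  0.004]]
chest xy -0.022610586406441785 -2.975040932423283e-05
side lip x mm 89 [ 6.4409359   8.14245697 11.57155897]
side pad z 128 0.17077352604004417
side fingers? chest [-0.04541246 -0.05459111] [0.03707205 0.0483065 ] 0.1662323666309553
top lip x mm 77 [ 7.9809587  10.36016538 13.21185298]
top pad z 6 0.16803927736452356
top fingers? chest [-0.0436313  -0.05391101] [ 0.01109419 -0.01058123] 0.16644507871631312
```

Tilt is nearly gone, the catch is still held down and the lid is about 3.8 mm open. Now I spin 90° in place, pressing slightly deeper.

Call:
play_rows --pt "0.001 -0.001 0 8" --pt "0.0015 -0.001 0 16" --pt "0.0015 -0.001 0 24" --pt "0.0015 -0.001 0 32" --pt "0.0015 -0.001 0 40" --pt "0.0015 -0.001 0 48" --pt "0.0015 -0.001 0 56" --pt "0.0015 -0.001 0 64" --pt "0.0015 -0.001 0 72" --pt "0.0015 -0.001 0 80" --pt "0.0015 -0.001 0 88" --pt "0.0015 -0.001 0 90" --pt "0.0015 -0.001 0 90"

```text
t: 7.7
tcp_pos: [0.4398, 0.0884, 0.1704]
tool_rot: [-0.702, 0.063, 0.707, 0.061]
force: [-1.1, 0.4, 5.6]
finger_gap: 0.145
```

```bash
python3 st.py 8;  python3 - <<'E'
import cv2
i=cv2.imread('pics/side8.png'); cv2.imwrite('pics/side8c.png',cv2.resize(i[170:280,220:360],None,fx=5,fy=5,interpolation=cv2.INTER_CUBIC))
E
```

```text
7.7 [0.4398 0.0884 0.1704] [-1.12  0.41  5.62] 0.14539837043595516 [-0.05  0.4   1.92 -0.    0.83  1.7 ]
[[-0.006 -0.175 -0.985]
 [-0.003 -0.985  0.175]
 [-1.     0.004  0.006]]
chest xy -0.023000687748180607 -0.00014968967601495782
side lip x mm 85 [ 6.50437176  7.72644301 10.9835426 ]
side pad z 140 0.1700653398738412
side fingers? chest [-0.04486531 -0.05348942] [0.03580008 0.03833215] 0.16539550979862438
top lip x mm 80 [ 7.88718732 10.3138183  13.23238429]
top pad z 8 0.1669661007558616
top fingers? chest [-0.04327781 -0.05356607] [ 0.01094126 -0.0126986 ] 0.1662712071519569
```

View pics/side8c.png

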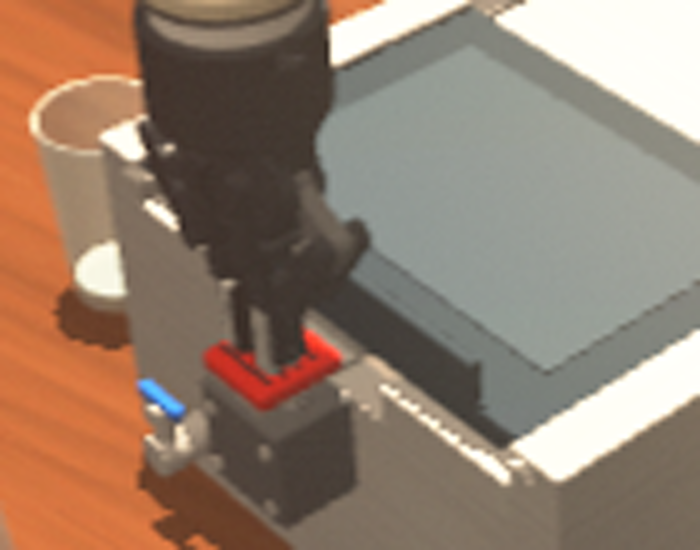

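Call:
play_rows --pt "0.0006 -0.001 0 0" --pt "0.001 0 -0.004 0" --pt "0.001 0 -0.007 0" --pt "0.001 0 -0.01 0" --pt "0.001 0 -0.013 0" --pt "0.001 0 -0.016 0" --pt "0.001 0 -0.018 0"

```text
t: 8.5
tcp_pos: [0.4554, 0.0853, 0.1693]
tool_rot: [-0.701, 0.063, 0.708, 0.06]
force: [-4.2, 0.4, 6.9]
finger_gap: 0.149
```

```bash
python3 st.py 9
```

```text
8.5 [0.4554 0.0853 0.1693] [-4.2   0.43  6.86] 0.14929602423185298 [-0.05  0.42  1.88 -0.    0.85  1.69]
[[-0.011 -0.174 -0.985]
 [-0.003 -0.985  0.174]
 [-1.     0.005  0.011]]
chest xy -0.0070835419944283206 -0.0004906765620851879
side lip x mm 86 [ 6.41083234  7.94482574 11.62630801]
side pad z 192 0.16899121371824366
side fingers? chest [-0.0458817  -0.05994163] [0.05265734 0.0573832 ] 0.1642681187317601
top lip x mm 62 [ 7.91391039 10.03856925 13.25477911]
top pad z 54 0.16778935540057682
top fingers? chest [-0.03542947 -0.05995565] [0.02674169 0.02096693] 0.1647775434641434
```

Call:
play_rows --pt "0 0 -0.004 0" --pt "-0.0001 0 -0.0065 0" --pt "-0.0002 0 -0.009 0" --pt "-0.0003 0 -0.0115 0" --pt "-0.0004 0 -0.014 0" --pt "-0.0004 0 -0.016 0"

```text
t: 9.2
tcp_pos: [0.4642, 0.0832, 0.1692]
tool_rot: [-0.695, 0.063, 0.714, 0.06]
force: [-13.8, 1.2, 13.5]
finger_gap: 0.147
```

```bash
python3 st.py 10
```

```text
9.2 [0.4642 0.0832 0.1692] [-13.81   1.24  13.49] 0.14713038021763103 [-0.06  0.43  1.86 -0.    0.88  1.69]
[[-0.026 -0.174 -0.984]
 [-0.002 -0.985  0.174]
 [-1.     0.006  0.025]]
chest xy 0.0018558093350896073 -0.0009758604720932612
side lip x mm 109 [11.16308379 13.18427979 16.88960764]
side pad z 232 0.16944114224189477
side fingers? chest [-0.04640863 -0.06020728] [0.06148817 0.05819872] 0.1644614683610319
top lip x mm 60 [13.54555744 16.0707791  18.6542443 ]
top pad z 17 0.1673325674227246
top fingers? chest [-0.01625373 -0.06044157] [ 0.03688281 -0.00372084] 0.16430020718360938
```

Call:
play_rows --pt "0.0004 0 -0.005 0" --pt "0.0002 0 -0.008 0" --pt "0.0001 0 -0.011 0" --pt "0 0 -0.013 0" --pt "-0.0001 0 -0.015 0" --pt "-0.0001 0 -0.017 0"

```text
t: 9.9
tcp_pos: [0.4737, 0.0811, 0.1686]
tool_rot: [-0.69, 0.063, 0.719, 0.06]
force: [-13.3, 2.6, 14.0]
finger_gap: 0.149
```

```bash
python3 st.py 11;  python3 - <<'E'
import cv2
i=cv2.imread('pics/side11.png'); cv2.imwrite('pics/side11c.png',cv2.resize(i[170:280,220:360],None,fx=5,fy=5,interpolation=cv2.INTER_CUBIC))
E
```

```text
9.9 [0.4737 0.0811 0.1686] [-13.29   2.63  14.03] 0.148975984917842 [-0.06  0.45  1.82 -0.    0.91  1.69]
[[-0.042 -0.173 -0.984]
 [-0.001 -0.985  0.173]
 [-0.999  0.008  0.041]]
chest xy 0.011629740816304721 -0.0014111183449403441
side lip x mm 108 [21.69787479 23.35239635 26.64047592]
side pad z 253 0.16888710445893332
side fingers? chest [-0.0453461  -0.06093954] [0.07062523 0.05772578] 0.1636048864038339
top lip x mm 62 [23.78700163 26.39401447 29.38628019]
top fingers? chest [ 0.00013938 -0.06131345] [0.04566183 0.05790611] 0.163768478848444
```

View pics/side11c.png

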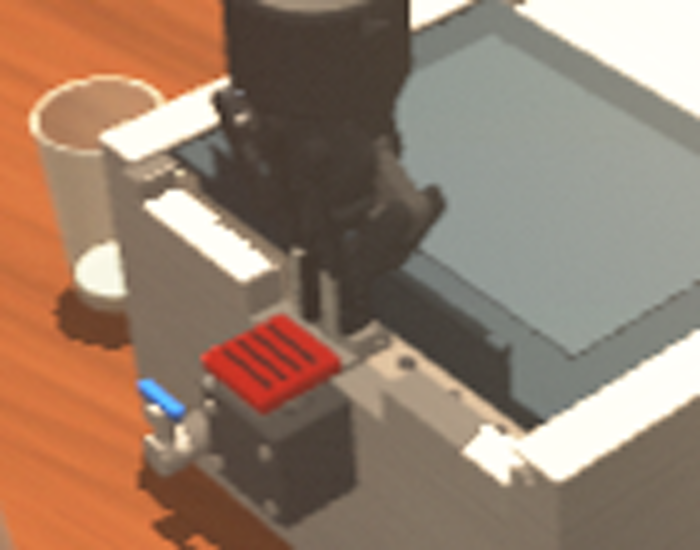

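The lid is about 19.5 mm on, the plate is still down about 10.3 mm, and the fingers now rest on the nose. A few more millimetres take the flange past it.

Call:
play_rows --pt "0.0005 0 -0.005 0" --pt "0.0005 0 -0.008 0" --pt "0.0004 0 -0.011 0" --pt "0.0003 0 -0.013 0" --pt "0.0002 0 -0.015 0" --pt "0.0002 0 -0.016 0"

```text
t: 10.6
tcp_pos: [0.4818, 0.0793, 0.1681]
tool_rot: [-0.684, 0.063, 0.724, 0.06]
force: [-16.8, 3.2, 19.1]
finger_gap: 0.148
```

```bash
python3 st.py 12
```

```text
10.6 [0.4818 0.0793 0.1681] [-16.81   3.23  19.15] 0.14758913728987044 [-0.06  0.46  1.8  -0.    0.94  1.68]
[[-0.057 -0.172 -0.983]
 [ 0.001 -0.985  0.172]
 [-0.998  0.009  0.057]]
chest xy 0.019934147097779426 -0.0017038693746156065
side lip x mm 113 [30.5896098  32.20392434 35.80015185]
side pad z 246 0.16844079190498568
side fingers? chest [-0.03932622 -0.06026638] [0.07970159 0.05736161] 0.1631632871248567
top lip x mm 57 [32.47447627 35.03934823 37.54912118]
top fingers? chest [ 0.00075736 -0.06103579] [0.05744003 0.05682577] 0.16331332740500804
```

Lid is about 28 mm on and past the nose, with the catch still held. I back off slightly, then rise so the catch follows up.

Call:
play_rows --pt "0 0 0.003 0" --pt "0 0 0.006 0" --pt "-0.003 0 0.007 0" --pt "-0.008 0 0.008 0" --pt "-0.013 0 0.008 0" --pt "-0.017 0 0.008 0" --pt "-0.0205 0 0.008 0" --pt "-0.0205 0 0.008 0"

```text
t: 11.5
tcp_pos: [0.4748, 0.0807, 0.189]
tool_rot: [-0.684, 0.063, 0.725, 0.06]
force: [0.9, 0.1, 0.3]
finger_gap: 0.146
```

```bash
python3 st.py 13;  python3 - <<'E'
import cv2
i=cv2.imread('pics/side13.png'); cv2.imwrite('pics/side13c.png',cv2.resize(i[170:280,220:360],None,fx=5,fy=5,interpolation=cv2.INTER_CUBIC))
E
```

```text
11.5 [0.4748 0.0807 0.189 ] [0.87 0.09 0.34] 0.14617614494548542 [-0.06  0.42  1.79 -0.    0.99  1.68]
[[-0.058 -0.172 -0.983]
 [ 0.001 -0.985  0.172]
 [-0.998  0.009  0.057]]
chest xy 0.012768720496256943 -0.001592408515140467
side lip x mm 103 [30.58305185 32.29872207 35.38475911]
side pad z 249 0.17943990838763124
side fingers? chest [ 0.00038417 -0.05765843] [0.07213742 0.02057754] 0.18413335459445132
top lip x mm 59 [32.37372214 34.90354256 37.62365182]
top fingers? chest [ 0.00250804 -0.05010357] [ 0.04757541 -0.0113347 ] 0.18444407959723746
```

View pics/side13c.png

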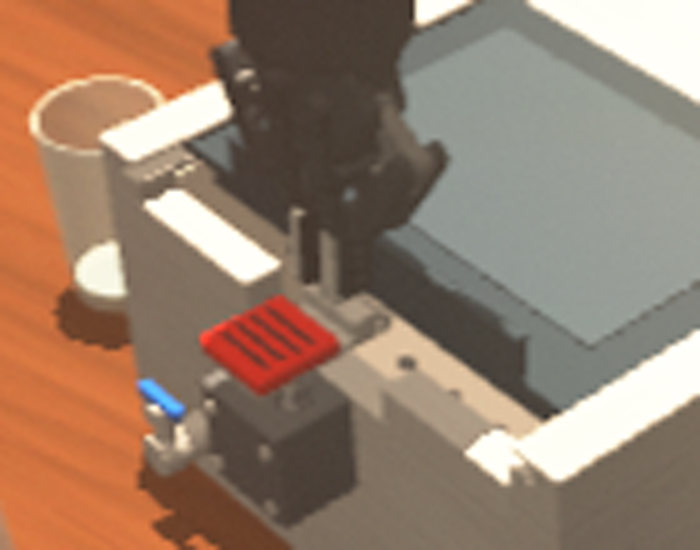

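Catch is up (plate top 179.4 mm, red plate at (270,343) in the crop), the lid stayed put, and nothing is touching. Now pushing the lip open steadily at a height above the catch.

Call:
play_rows --pt "-0.0002 0 -0.003 0" --pt "-0.0004 0 -0.006 0" --pt "-0.0005 0 -0.009 0" --pt "-0.0007 0 -0.013 0" --pt "-0.001 0 -0.017 0" --pt "-0.0012 0 -0.022 0" --pt "-0.0015 0 -0.027 0" --pt "-0.0018 0 -0.032 0" --pt "-0.002 0 -0.037 0" --pt "-0.0024 0 -0.042 0" --pt "-0.0027 0 -0.047 0" --pt "-0.003 0 -0.052 0" --pt "-0.0032 0 -0.057 0" --pt "-0.0035 0 -0.062 0" --pt "-0.0038 0 -0.067 0" --pt "-0.004 0 -0.072 0" --pt "-0.0044 0 -0.077 0" --pt "-0.0047 0 -0.082 0" --pt "-0.005 0 -0.087 0" --pt "-0.0052 0 -0.09 0"

```text
t: 13.6
tcp_pos: [0.5595, 0.0658, 0.1884]
tool_rot: [-0.68, 0.063, 0.728, 0.06]
force: [-9.2, 1.9, 7.2]
finger_gap: 0.149
```

```bash
python3 st.py 14
```

```text
13.6 [0.5595 0.0658 0.1884] [-9.17  1.95  7.17] 0.14903624781779962 [-0.08  0.53  1.58 -0.    1.1   1.67]
[[-0.069 -0.172 -0.983]
 [ 0.002 -0.985  0.172]
 [-0.998  0.01   0.068]]
chest xy 0.09872992282524697 -0.0012384685024332321
side lip x mm 150 [107.96806853 110.04118054 113.32279195]
side pad z 253 0.17935387073014603
side fingers? chest [ 0.08614164 -0.06001003] [0.15801859 0.0570728 ] 0.18351628681115165
top lip x mm 65 [110.82789231 113.14519105 116.65706618]
top fingers? chest [ 0.13941377 -0.04495228] [ 0.13941377 -0.04495228] 0.18572275721287282
```

Call:
play_rows --pt "-0.0003 0 -0.005 0" --pt "-0.0006 0 -0.009 0" --pt "-0.0009 0 -0.013 0" --pt "-0.0012 0 -0.017 0" --pt "-0.0014 0 -0.021 0" --pt "-0.0017 0 -0.025 0" --pt "-0.002 0 -0.029 0" --pt "-0.0022 0 -0.033 0" --pt "-0.0025 0 -0.037 0" --pt "-0.0027 0 -0.04 0" --pt "-0.0029 0 -0.042 0" --pt "-0.003 0 -0.044 0" --pt "-0.0031 0 -0.046 0" --pt "-0.0032 0 -0.0475 0" --pt "-0.0033 0 -0.049 0" --pt "-0.0034 0 -0.0505 0"

```text
t: 15.3
tcp_pos: [0.6051, 0.0578, 0.1885]
tool_rot: [-0.676, 0.062, 0.732, 0.059]
force: [-10.2, 1.5, 8.8]
finger_gap: 0.148
```

```bash
python3 st.py 15
```

```text
15.3 [0.6051 0.0578 0.1885] [-10.21   1.53   8.83] 0.14828402846249436 [-0.09  0.58  1.46 -0.    1.18  1.66]
[[-0.079 -0.171 -0.982]
 [ 0.003 -0.985  0.172]
 [-0.997  0.011  0.078]]
chest xy 0.14509636994924577 -0.0010519972749697193
side lip x mm 151 [154.22918208 156.68102191 160.07103917]
side pad z 244 0.17921277607136626
side fingers? chest [ 0.13239253 -0.0593326 ] [0.20416494 0.05767181] 0.18352990195461755
top lip x mm 68 [157.06833514 158.83761128 162.47871618]
top fingers? chest [ 0.15717217 -0.05966338] [ 0.1587809  -0.05167339] 0.18618851979271797
```

Call:
play_rows --pt "-0.0001 0 -0.002 0" --pt "-0.0003 0 -0.004 0" --pt "-0.0004 0 -0.005 0" --pt "-0.0005 0 -0.006 0" --pt "-0.0005 0 -0.007 0" --pt "-0.0006 0 -0.008 0" --pt "-0.0007 0 -0.009 0" --pt "-0.0007 0 -0.01 0"

```text
t: 16.2
tcp_pos: [0.6069, 0.0575, 0.1885]
tool_rot: [-0.669, 0.062, 0.738, 0.059]
force: [-19.8, 2.2, 14.3]
finger_gap: 0.151
```

```bash
python3 st.py 16
```

```text
16.2 [0.6069 0.0575 0.1885] [-19.75   2.17  14.34] 0.1510682924335951 [-0.09  0.6   1.44 -0.    1.21  1.66]
[[-0.098 -0.17  -0.98 ]
 [ 0.005 -0.985  0.171]
 [-0.995  0.012  0.098]]
chest xy 0.14688110192611822 -0.0010005878959758318
side lip x mm 149 [156.80014401 158.68816328 162.46864633]
side pad z 247 0.17928915262049572
side fingers? chest [ 0.13449271 -0.05935712] [0.20619664 0.05782404] 0.18364866402845506
top lip x mm 70 [158.41307016 160.28697941 163.83749252]
top fingers? chest [ 0.15796173 -0.05919855] [ 0.16121343 -0.04911971] 0.18499618627742945
```

Force rose to 20 N with no further motion and the lid is at about 159, so it is against the stop. Now I back off and rise clear.

Call:
play_rows --pt "0.0002 0 0.002 0" --pt "0.0004 0 0.004 0" --pt "0.0006 0 0.007 0" --pt "0.001 0 0.012 0" --pt "0.0015 0 0.02 0" --pt "-0.005 0 0.027 0" --pt "-0.015 0 0.03 0" --pt "-0.03 0 0.032 0" --pt "-0.05 0 0.034 0" --pt "-0.07 0 0.036 0" --pt "-0.09 0 0.038 0" --pt "-0.1 0 0.038 0" --pt "-0.1 0 0.038 0" --pt "-0.1 0 0.038 0"

```text
t: 17.7
tcp_pos: [0.5791, 0.0635, 0.2916]
tool_rot: [-0.669, 0.062, 0.739, 0.059]
force: [-0.8, 0.5, 0.3]
finger_gap: 0.153
```

```bash
python3 st.py 17
```

```text
17.7 [0.5791 0.0635 0.2916] [-0.81  0.49  0.33] 0.1534418081578618 [-0.08  0.45  1.4  -0.    1.39  1.66]
[[-0.099 -0.17  -0.98 ]
 [ 0.005 -0.985  0.171]
 [-0.995  0.012  0.098]]
chest xy 0.11851100559477491 -6.164425817757355e-06
side lip x mm 144 [156.02515944 158.52129086 161.31833167]
side pad z 251 0.1794351669227219
side fingers? chest [ 0.10567838 -0.02209188] [0.12864768 0.02025144] 0.2919727591425299
top lip x mm 83 [158.34634017 160.31919885 163.91424486]
```

View pics/side17.png

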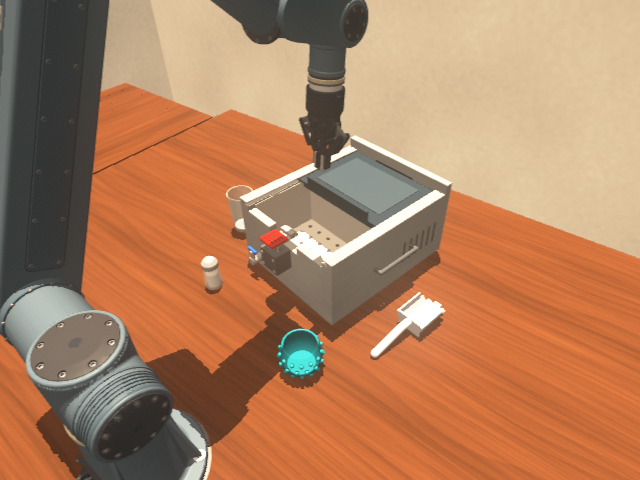

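View pics/top17.png

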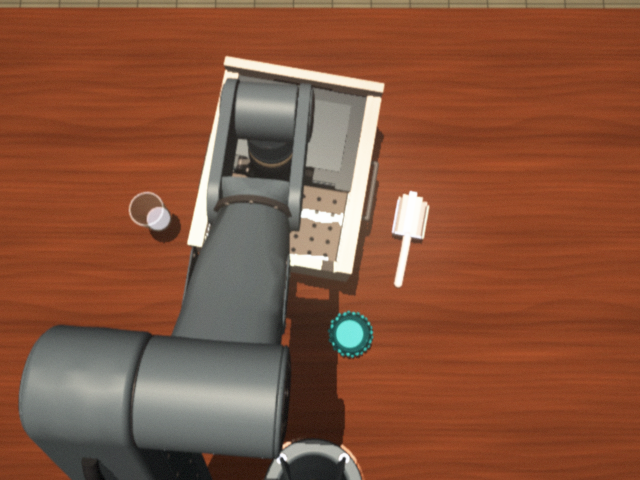

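The side view shows the lid back against the stop, the red plate up at (273,238), and the fingers clear at (322,155). In both views the tumbler, shaker, votive and scoop are at their first pixel positions. Handing in.

```bash
python3 -c "
from station import manip
print(manip.sign_off())"
```

```text
the job is handed in; nothing more can be done
None
```

The ice chest is open. The lid is against the back stop, the catch is sprung up, and I handed the job in at about 17.7 s with the gripper clear of everything.

**What I did:** I pressed the red catch down with the fingertips and held it about 8 to 11 mm down by camera while I slid the lid past it. It stayed at about 9.8 mm or more while the lid was sliding. I then let the catch spring up and pushed the lip on, slowing down before the stop.

**Last checks:**
- **Lid:** It measured about 159 mm. At the end of the push the force rose to 20 N with no further movement, and the lid stayed put when I backed off.
- **Catch:** The plate top is at 179.4 mm, which is fully up.
- **Contact:** The tool force is near zero, with the fingers about 90 mm above the lid.
- **Bystanders:** The tumbler, shaker, votive and scoop look unmoved in both camera views.

**What did not go smoothly:**
- **Jam at the start:** With the jaws in line with the slide, the push stuck twice, at about 18 N sideways and 20 N down, and moved the lid only 3 to 4 mm. The likely cause was a gripper knuckle wedging on the lip, or friction. I kept the catch held, backed off, turned the jaws 90° and carried on.
- **Catch depth while backing off:** It may have eased to about 8 mm for a moment. The lid was still then, and 6.5 mm is enough to clear the flange.
- **Tool tilt:** The tool leaned up to about 5.6° by the end because the arm gives under load.
- **Camera agreement:** The two cameras differed by about 2 mm on the lip's position, so I relied on how far it had moved and on the force at the stop.

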